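Put the relay away and shut the parts drawer

TASK

Stand the loose plug-in relay upright on its base in the front bay of the open parts drawer and let go of it, then push the drawer fully home until it clicks into its detent and is flush with the chest, with the relay still standing inside. Leave the capacitor and the porcelain insulator beside it where they stand.

Things in the scene. Friction and masses are not known exactly. Their poses are not given: they have to be found in the camera images.
- parts_chest: Small grey steel parts chest, fixed, 174 wide (y), 212 deep (x), 158 high: a low drawer at the bottom, an open shelf above, a roof. Origin on the bench at the foot of the middle of its front face; +x points into the chest, z up: the drawer opens towards -x. The drawer's opening ends at z = 82 (under side of the 6 thick shelf); above that the front is open from z = 88 to 150.
- roof_edge (a point): Middle of the lower front edge of the chest's roof, 150 above the bench; axes as the chest's. The roof is 8 thick, 182 wide and overhangs the front face by 30, so a vertical gripper strikes it before the drawer is home: lean the tool back towards the robot.
- drawer (a joint): How far the drawer is open, m: 0 is fully home (front flush with the chest's front face), largest 0.135. A sprung roller resists with about 6 to 8 N between 18 and 7 mm open and then draws the drawer home and holds it. Sliding friction about 2 N.
- drawer_front (a point): Point on the outer face of the drawer's front, in the middle, 28 above the bench; axes as the chest's. The front is 154 wide, 8 thick, z 8 to 60 above the bench, with a thumb notch 54 wide in the middle of its upper edge (there it reaches only z = 46).
- drawer_bay (a point): Centre of the floor of the drawer's front bay, 12 above the bench, 50 behind the outer face of the drawer's front; axes as the chest's. The bay is 84 long (x, 8 to 92 behind the outer face) and 144 wide (y), its side walls reach 48 and the divider at its back 46 above the bench. The rear bay behind it is empty.
- relay: Plug-in relay standing on the bench: black base 56 x 44 and 20 high, on it a cream box 42 (x) x 40 (y) from z = 20 to 60. Origin at the centre of its underside, z up. About 0.18 kg.
- capacitor: Bystander: grey metal can with two terminals, diameter 35, 73 high, standing upright; origin at the centre of its underside.
- insulator: Bystander: white porcelain insulator with a waist, diameter 47, 50 high; origin at the centre of its underside.
There are look-alikes about, which are no part of the job. Leave any purple look-alike of the relay alone.

How it is judged:
By the outcome, as a careful person would: the job done as asked, in the order asked, and still so for the second after the job is handed in, with the robot touching nothing.
It also fails if it takes over 61 s, if anything falls off the work surface, if the arm or the gripper's body presses on something with over 40 N, if the wrist force passes 120 N, or if a joint passes its speed limit or range.

ROBOT

A 6-joint arm with a two-finger parallel gripper is mounted at the origin on a cart in front of the work surface, level with it; the furniture and walls round the work are solid. World frame = base frame: x ahead of the robot, y to its left, z up, the work surface at z = 0. Lengths are in m, angles in degrees, forces in N, time in s.
With the tool pointing down it reaches from about 0.35 to 0.85 m from the base axis. Payload 8.1 kg.
Tool frame: the origin (TCP) lies on the centre line of the jaws, within the pads' length; the fingertips stand ctrl.finger_overhang ahead of it and the grasp point (between the pads) lies 5 mm behind it (ctrl.finger_overhang is the distance from the TCP to the fingertips, in m); z points along the fingers, y is the line along which they close (so a half turn about z gives the same grasp; the last joint's range is limited). The gripper opens to 93 mm and grips with 3 to 60 N. Pads are 15 mm wide; open, the fingers measure 128 mm over their backs; the gripper's body (75 mm by 188 mm) begins 65 mm behind the grasp point.
Start: joints at [58.361, 7.471, 85.268, -0, 87.261, -4.893], TCP at [0.27, 0.536, 0.233] pointing down, gripper open.
Joint ranges: [-169.43, 169.43], [-51.17, 129.36], [1.28, 143.12], [-76.62, 256.62], [0, 156.53], [-152.29, 152.29]. Speed limits (degrees/s): [136.94, 136.94, 159.86, 180, 180, 180].

INTERFACE

Orientations are given as a 3x3 rotation matrix whose columns are the frame's x, y, z axes.
In Python, from rig import telemetry, imaging, order, ctrl gives the robot as it stands.
- The arm moves only by the shell command python3 -m pendant 'ROWS' [FORCE]. ROWS is JSON, a list of rows, each a list of 3 entries, a list of its own where there are three numbers: the turn, a rotation vector about the tool's x, y, z in rad, then the shift along the tool's x, y, z in m, then the opening, from 0 (shut) to 1 (fully open). In form: [[[ax, ay, az], [dx, dy, dz], grip], ...]. A call has 1 to 10 rows; each row shifts and turns the commanded pose from where the row before left it, along the tool's axes as they then stand; what a row does not reach is not made up. A row lasts 1/8 s, in which the tool goes at most 62.5 mm and 10.7 degrees, less where a joint would pass 70% of its speed; a pose out of reach is approached as far as the arm can. A call with a gripper value outside its range is refused whole. The fingers move at their own pace and stop on an object; FORCE is the grip in N (left out, the last holds). Time passes only in rows, so rows that do not move let the fingers close. It gives the time, the measured TCP pose, the force, the opening and the grip force at its end, in the units of the state.
- telemetry.get_obs(): the state, without advancing time (a new reading comes with each control period).
- imaging.grab_frame(name): name is "scene" or "top" or "wrist"; returns a dict with "img" (420x560x3 uint8, red, green, blue), "camera_matrix" (3x3 intrinsics, pixels), "world_from_camera" (4x4, takes a point from camera to world coordinates). Camera axes: x right, y up, looking along -z (the intrinsics and any distortion apply to the point x, -y, -z); pixel columns grow to the right and rows downward; lengths in m; the calibration is good to about 2 mm. A picture is of the moment at which its call begins. There is no depth.
- order.hand_in(): hands the job in; it is judged then, once.
The state is a dict: "t": time; "joint_pos": joint angles; "joint_velocities": joint speeds; "tau": joint torques, N m; "tcp_pos": TCP position; "tool_rot": TCP orientation; "contact_force": force on the tool from outside, world axes, zero at the start; "moment": the same for the moment, N m; "finger_gap": finger opening in m; "grip_force": force on a finger pad.
Only numpy, scipy, OpenCV 4.12 (cv2) and the standard library are available. Lean on these libraries where they do the work, as an engineer would, in place of code of your own. Each camera call takes 0.05 s, during which the arm holds its last target. There are 200 camera calls.

## Working session

There is one attempt and no reset: what is moved stays moved. The work goes in short steps, Python scripts to look and compute and a shell command to move; the robot and the scene stay as the last step left them, time stands still between calls to the robot, and variables do not carry over. Pictures are saved under pics/ and viewed, at most 10 in all, crops included, and the job is handed in when it is done.

```bash
mkdir -p pics; ls; python3 - <<'E'
from rig import telemetry, imaging, ctrl
import cv2,numpy as np
print(ctrl.finger_overhang, telemetry.get_obs())
for n in("scene","top"):
    f=imaging.grab_frame(n); cv2.imwrite(f"pics/{n}0.png",f["img"][:,:,::-1]); print(n,f.keys(),f["camera_matrix"].round(1).tolist(),f["world_from_camera"].round(3).tolist())
E
```

```text
pics
0.014 {'t': 0.0, 'joint_pos': array([ 5.83621707e+01,  7.51525833e+00,  8.53271208e+01, -1.07473116e-03,
        8.72621445e+01, -4.89149864e+00]), 'joint_velocities': array([0.0021023 , 0.00105434, 0.00815019, 0.06231705, 0.03937925,
       0.04112943]), 'tau': array([-9.54774841e-04, -5.59856379e+01, -4.91742218e+01,  7.65349274e-02,
        3.60550289e-02, -7.88396915e-05]), 'tcp_pos': array([0.26971519, 0.53536272, 0.23160655]), 'tool_rot': array([[-8.93008114e-01,  4.50039580e-01, -9.40971233e-04],
       [ 4.50040543e-01,  8.93006756e-01, -1.56298527e-03],
       [ 1.36888434e-04, -1.81923373e-03, -9.99998336e-01]]), 'contact_force': array([-0.15251015, -0.46551411,  0.56118535]), 'moment': array([-0.07087358, -0.00377937,  0.02022372]), 'grip_force': 0.0, 'finger_gap': 0.09307762159864306}
scene dict_keys(['img', 'camera_matrix', 'world_from_camera']) [[543.6, 0.0, 280.5], [0.0, 543.6, 212.2], [0.0, 0.0, 1.0]] [[-0.803, 0.231, -0.55, -0.244], [-0.596, -0.337, 0.728, 0.999], [-0.017, 0.913, 0.409, 0.703], [0.0, 0.0, 0.0, 1.0]]
top dict_keys(['img', 'camera_matrix', 'world_from_camera']) [[460.8, 0.0, 281.1], [0.0, 460.8, 206.0], [0.0, 0.0, 1.0]] [[-0.294, 0.867, -0.403, 0.016], [-0.956, -0.265, 0.128, 0.148], [0.004, 0.422, 0.906, 1.368], [0.0, 0.0, 0.0, 1.0]]
```

View pics/scene0.png

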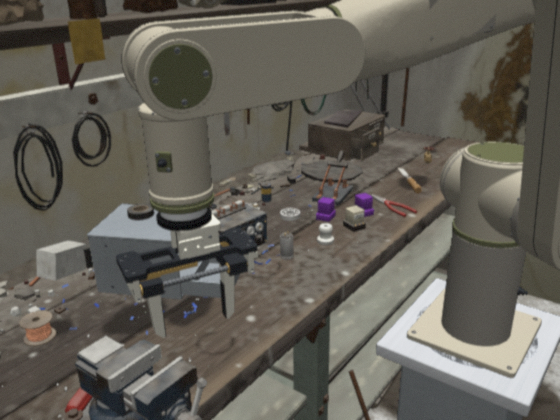

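View pics/top0.png

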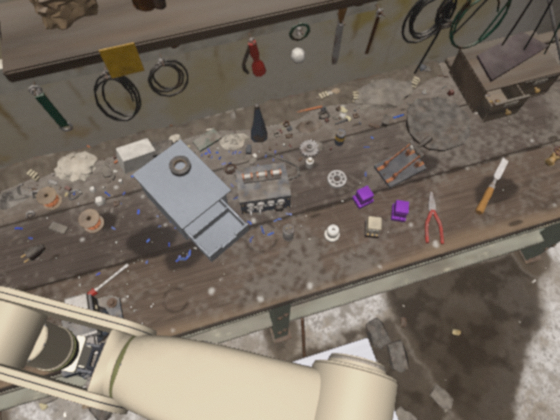

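The scene view shows the cream and black relay at (354,216), purple look-alikes at (326,208) and (364,204), the insulator at (325,232) and the capacitor at (287,243). In the top view the relay is at (374,227), the purples are at (364,197) and (400,210), the insulator is at (333,232), the capacitor is near (290,231), and the open drawer is at (215,230).
Candidates for the relay, top view: cream (374,227), purple (364,197), purple (400,210). I choose the cream one and check it in a crop.

```bash
cat > h.py <<'E'
import numpy as np,cv2
from rig import imaging,telemetry
def cam(n):
    f=imaging.grab_frame(n); return f["img"],f["camera_matrix"],f["world_from_camera"]
def ray(uv,K,T):
    d=np.linalg.inv(K)@np.array([uv[0],uv[1],1.]); d=T[:3,:3]@(d*[1,-1,-1]); return T[:3,3],d/np.linalg.norm(d)
def onz(uv,K,T,z):
    o,d=ray(uv,K,T); return o+d*(z-o[2])/d[2]
def proj(p,K,T):
    q=T[:3,:3].T@(np.asarray(p)-T[:3,3]); q=K@(q*[1,-1,-1]); return q[:2]/q[2]
def tri(rays):
    A=sum(np.eye(3)-np.outer(d,d) for o,d in rays); b=sum((np.eye(3)-np.outer(d,d))@o for o,d in rays); return np.linalg.solve(A,b)
E
python3 - <<'E'
from h import *
a,K,T=cam("top"); b,K2,T2=cam("scene")
c=[cv2.resize(x,(800,300),interpolation=cv2.INTER_CUBIC) for x in (a[140:260,125:445],b[180:270,240:480])]
c=np.vstack(c); cv2.imwrite("pics/crop1.png",c[:,:,::-1])
E
```

```text
(no output)
```

View pics/crop1.png

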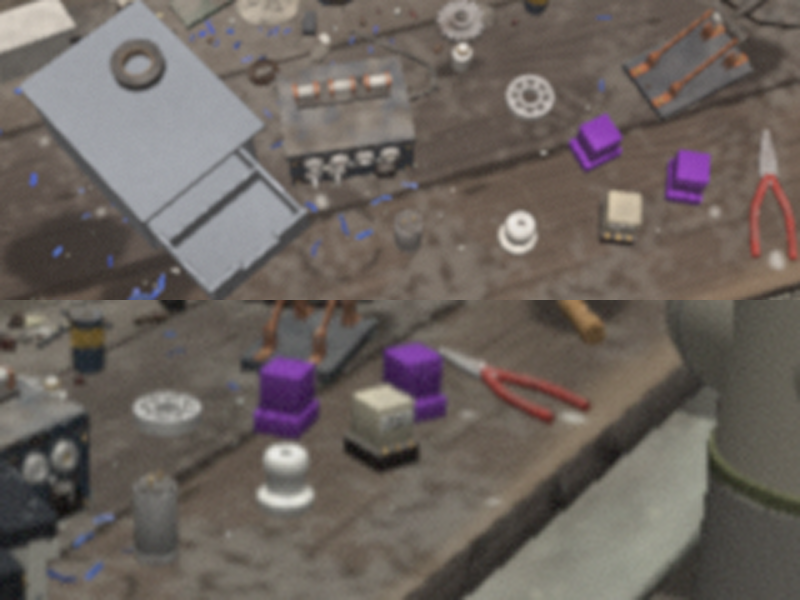

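The crop confirms the cream box on a black base: top at crop (625,209), scene at crop (383,397). The purple ones are clearly different. The drawer front's upper corners are at crop (213,293) and (308,213), and the roof front corners at (147,222) and (262,125).

```bash
python3 - <<'E'
from h import *
a,K,T=cam("top"); b,K2,T2=cam("scene")
t=lambda u,v:(125+u/2.5,140+v/2.5)
s=lambda u,v:(240+u/3.3333,180+(v-300)/3.3333)
P=lambda x:np.round(x,4).tolist()
print("relay tri",P(tri([ray(t(625,209),K,T),ray(s(383,397),K2,T2)])),P(onz(t(625,209),K,T,.06)))
print("drawer corners",[P(onz(t(*q),K,T,.06)) for q in((213,293),(308,213))])
print("roof",[P(onz(t(*q),K,T,.158)) for q in((147,222),(262,125),(138,2),(25,90))])
print("cap,ins",P(onz(t(408,216),K,T,.073)),P(onz(t(520,218),K,T,.05)))
print("purple",P(onz(t(597,135),K,T,.06)),P(onz(t(690,165),K,T,.06)))
w,K3,T3=cam("wrist"); o=telemetry.get_obs(); print("wristcam in tool",P(o["tool_rot"].T@(T3[:3,3]-o["tcp_pos"])),P(o["tool_rot"].T@T3[:3,:3]),P(K3))
E
```

```text
relay tri [0.4578, -0.2956, 0.0564] [0.4554, -0.2948, 0.06]
drawer corners [[0.498, 0.2154, 0.06], [0.5644, 0.08, 0.06]]
roof [[0.5659, 0.2622, 0.158], [0.6473, 0.1072, 0.158], [0.8579, 0.2115, 0.158], [0.7753, 0.3659, 0.158]]
cap,ins [0.5196, -0.0345, 0.073] [0.4855, -0.1694, 0.05]
purple [0.5606, -0.2991, 0.06] [0.4872, -0.3954, 0.06]
wristcam in tool [0.0642, -0.0003, -0.1519] [[0.0004, 0.9716, 0.2365], [1.0, -0.0003, -0.0006], [-0.0006, 0.2365, -0.9716]] [[294.8073, 0.0, 273.3762], [0.0, 294.8073, 208.3788], [0.0, 0.0, 1.0]]
```

```bash
cat >> h.py <<'E'
from scipy.spatial.transform import Rotation as Ro
def need(p,R=None):
    "print tool-axis shift to p (done first, present axes) and then the turn to R"
    o=telemetry.get_obs(); A=o["tool_rot"]
    print("shift",(A.T@(np.asarray(p)-o["tcp_pos"])).round(4).tolist(), "" if R is None else "turn %s"%Ro.from_matrix(A.T@R).as_rotvec().round(4).tolist())
def toolR(yaw,lean):
    "tool x = -radial(yaw), leaning back by lean deg"
    y,l=np.radians([yaw,lean]); r=np.array([np.cos(y),np.sin(y),0]); Z=np.array([0,0,1.])
    z=-np.cos(l)*Z+np.sin(l)*r; yy=np.cross(Z,r); return np.c_[np.cross(yy,z),yy,z]
E
python3 -m pendant '[[[0,0,0],[-0.033,-0.026,-0.002],1],[[0,0,0],[-0.033,-0.026,-0.002],1],[[0,0,0],[-0.033,-0.026,-0.002],1],[[0,0,0],[-0.033,-0.026,-0.002],1],[[0,0,0],[-0.033,-0.026,-0.002],1],[[0,0,0],[-0.033,-0.026,-0.002],1],[[0,0,0],[-0.033,-0.026,-0.002],1],[[0,0,0],[-0.033,-0.026,-0.002],1],[[0,0,0],[-0.033,-0.026,-0.002],1],[[0,0,0],[-0.033,-0.026,-0.002],1]]'
python3 - <<'E'
from h import *
w,K,T=cam("wrist"); np.savez("w1",w=w,K=K,T=T)
cv2.imwrite("pics/w1.png",w[:,:,::-1])
E
python3 -m pendant '[[[0,0,0],[-0.0153,-0.0371,0.005],1],[[0,0,0],[-0.0153,-0.0371,0.005],1],[[0,0,0],[-0.0153,-0.0371,0.005],1],[[0,0,0],[-0.0153,-0.0371,0.005],1],[[0,0,0],[-0.0153,-0.0371,0.005],1],[[0,0,0],[-0.0153,-0.0371,0.005],1],[[0,0,0],[-0.0153,-0.0371,0.005],1],[[0,0,0],[-0.0153,-0.0371,0.005],1],[[0,0,0],[-0.0153,-0.0371,0.005],1],[[0,0,0],[-0.0153,-0.0371,0.005],1]]'
python3 - <<'E'
from h import *
w,K,T=cam("wrist"); np.savez("w2",w=w,K=K,T=T)
w1=np.load("w1.npz")["w"]
cv2.imwrite("pics/w2.png",np.hstack([cv2.resize(w1,(400,300)),cv2.resize(w,(400,300))])[:,:,::-1])
E
```

```text
t: 1.6
tcp_pos: [0.4481, 0.1539, 0.2529]
tool_rot: [[-0.893, 0.45, 0.001], [0.45, 0.893, 0.0], [-0.0, 0.0, -1.0]]
contact_force: [0.1, -0.5, 0.1]
finger_gap: 0.0928
grip_force: 0.0
t: 2.9
tcp_pos: [0.4172, -0.2462, 0.2026]
tool_rot: [[-0.893, 0.45, 0.0], [0.45, 0.893, -0.0], [-0.001, 0.0, -1.0]]
contact_force: [0.2, -0.4, 0.6]
finger_gap: 0.0934
grip_force: 0.0
```

View pics/w2.png

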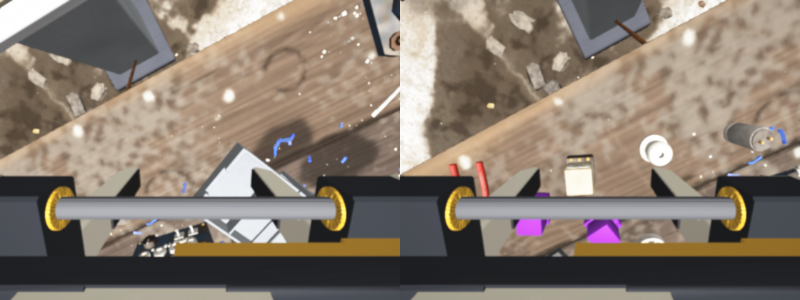

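The left picture (at the chest side) shows the drawer front corner near (240,150). The right one shows the cream relay at (578,175), almost aligned with the tool, the insulator at (656,150) and the capacitor at (748,137). I measure the relay from this view and a second one.

```bash
python3 -m pendant '[[[0,0,0],[0,0.02,0],1],[[0,0,0],[-0.02,0.02,0],1],[[0,0,0],[0,0,0],1]]'
python3 - <<'E'
from h import *
w,K,T=cam("wrist"); np.savez("w3",w=w,K=K,T=T)
d=np.load("w2.npz")
out=[]
for im,(u,v) in((d["w"],(249,240)),(w,None or (330,215))):
    h=cv2.cvtColor(im,cv2.COLOR_RGB2HSV); 
    c=im[v-60:v+60,u-70:u+70]; out.append(cv2.resize(c,None,fx=2.8,fy=2.8,interpolation=cv2.INTER_CUBIC))
cv2.imwrite("pics/c3.png",np.hstack(out)[:,:,::-1])
E
```

```text
t: 3.32
tcp_pos: [0.4542, -0.2175, 0.2027]
tool_rot: [[-0.894, 0.449, 0.0], [0.449, 0.894, 0.0], [-0.0, 0.0, -1.0]]
contact_force: [-0.7, -0.8, -0.2]
finger_gap: 0.093
grip_force: 0.0
```

View pics/c3.png

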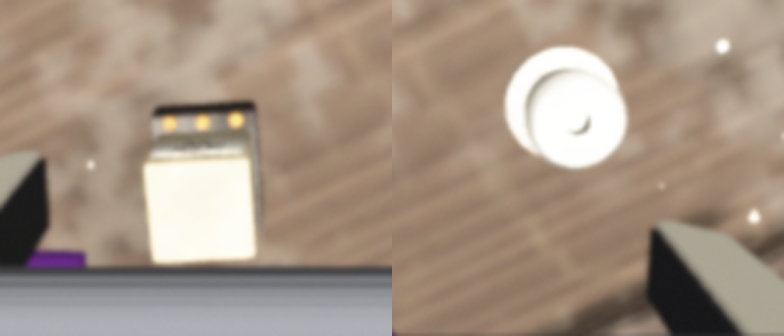

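The crop shows the relay's bright top face with corners at crop (143,158), (253,153), (257,257) and (152,263), nearly square to the tool. The right half caught the insulator.

```bash
python3 - <<'E'
from h import *
R=[];Q=[]
for n,(u,v) in(("w2",(249,252)),("w3",(205,232))):
    d=np.load(n+".npz"); im=d["w"]; m=((im.min(2)>190)).astype(np.uint8)
    N,L,S,C=cv2.connectedComponentsWithStats(m)
    k=min((i for i in range(1,N) if S[i,4]>300),key=lambda i:np.hypot(*(C[i]-[u,v])))
    c=cv2.findContours((L==k).astype(np.uint8),0,2)[0][0]; r=cv2.minAreaRect(c)
    print(n,C[k].round(1),S[k],np.round(r[1],1),round(r[2],1))
    R.append(ray(r[0],d["K"],d["T"])); Q.append((cv2.boxPoints(r),d["K"],d["T"]))
p=tri(R); print("top centre",p.round(4))
for b,K,T in Q:
    w=np.array([onz(q,K,T,.06)[:2] for q in b]); e=np.diff(np.vstack([w,w[:1]]),axis=0)
    print(w.mean(0).round(4),np.linalg.norm(e,axis=1).round(4),(np.degrees(np.arctan2(e[:,1],e[:,0]))%90).round(1))
E
```

```text
w2 [250.  254.5] [ 231  237   39   37 1298] [35.5 37.1] 86.2
w3 [210.6 235.6] [ 190  215   40   41 1319] [39.7 38.2] 86.8
top centre [ 0.4564 -0.2933  0.0636]
[ 0.4583 -0.295 ] [0.0392 0.0405 0.0404 0.0406] [67.3 66.6 67.4 64.9]
[ 0.457  -0.2942] [0.0396 0.0438 0.0409 0.044 ] [66.6 64.3 66.7 62.6]
```

Relay: (0.4575, -0.2945), top about 0.06, yaw about -24°. I grip it leaning 25°, so the same lean clears the roof when placing.

```bash
python3 - <<'E'
from h import *
R=toolR(-24,25); g=np.array([.4575,-.2945,.045])+.005*R[:,2]
print(g); need(g-.1*R[:,2],R)
E
```

```text
[ 0.4594304  -0.29535947  0.04046846]
shift [0.002, -0.0686, 0.0714] turn [-0.0103, -0.4368, -0.0459]
```

```bash
python3 -m pendant '[[[0,0,0],[0.0007,-0.0229,0.0238],0.8],[[0,0,0],[0.0007,-0.0229,0.0238],0.8],[[0,0,0],[0.0007,-0.0229,0.0238],0.8],[[-0.0034,-0.1456,-0.0153],[0,0,0],0.8],[[-0.0034,-0.1456,-0.0153],[0,0,0],0.8],[[-0.0034,-0.1456,-0.0153],[0,0,0],0.8],[[0,0,0],[0,0,0],0.8],[[0,0,0],[0,0,0],0.8]]'
python3 - <<'E'
from h import *
R=toolR(-24,25); g=np.array([.4575,-.2945,.045])+.005*R[:,2]
need(g,R)
w,K,T=cam("wrist"); np.savez("w4",w=w,K=K,T=T); cv2.imwrite("pics/w4.png",w[:,:,::-1])
E
```

```text
t: 4.38
tcp_pos: [0.4209, -0.2797, 0.1329]
tool_rot: [[-0.827, 0.409, 0.386], [0.37, 0.913, -0.174], [-0.423, -0.001, -0.906]]
contact_force: [0.2, -0.5, 0.7]
finger_gap: 0.0745
grip_force: 0.0
shift [0.0014, 0.0016, 0.1013] turn [-0.0018, 0.0004, -0.0017]
```

View pics/w4.png

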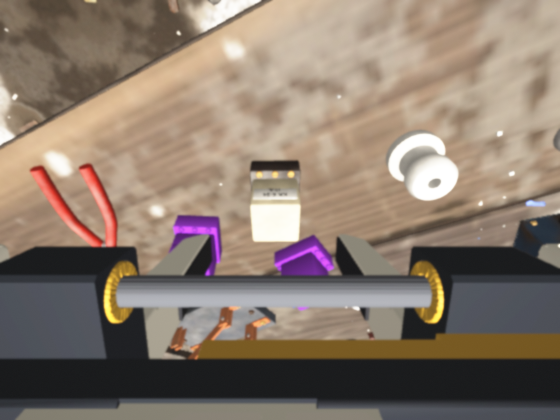

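The relay is at (275,200), square between the fingers (centre about 274). The insulator at (423,165) and both purples are clear of the way.

```bash
python3 -m pendant '[[[0,0,0],[0.0004,0.0004,0.025],0.8],[[0,0,0],[0.0004,0.0004,0.025],0.8],[[0,0,0],[0.0004,0.0004,0.025],0.8],[[0,0,0],[0.0002,0.0004,0.015],0.8],[[0,0,0],[0,0,0.011],0.8],[[0,0,0],[0,0,0],0.8]]'
python3 -m pendant '[[[0,0,0],[0,0,0],0.2],[[0,0,0],[0,0,0],0.2],[[0,0,0],[0,0,0],0.2],[[0,0,0],[0,0,0],0.2],[[0,0,0],[0,0,0],0.2],[[0,0,0],[0,0,0],0.2]]' 20
```

```text
t: 5.18
tcp_pos: [0.4595, -0.2942, 0.0387]
tool_rot: [[-0.828, 0.407, 0.385], [0.369, 0.913, -0.171], [-0.422, 0.0, -0.907]]
contact_force: [-0.4, 0.5, 0.4]
finger_gap: 0.0747
grip_force: 0.0
t: 5.92
tcp_pos: [0.4591, -0.2945, 0.0396]
tool_rot: [[-0.827, 0.408, 0.387], [0.369, 0.913, -0.173], [-0.424, -0.0, -0.906]]
contact_force: [-4.2, 0.0, 5.4]
finger_gap: 0.0404
grip_force: 19.9
```

```bash
python3 -m pendant '[[[0,0,0],[-0.008,0,-0.0181],0.2],[[0,0,0],[-0.017,0,-0.0363],0.2],[[0,0,0],[-0.021,0,-0.0453],0.2],[[0,0,0],[0.0,0,0],0.2]]'
python3 -m pendant '[[[0,0,0],[0.0126,0.0389,-0.017],0.2],[[0,0,0],[0.0126,0.0389,-0.017],0.2],[[0,0,0],[0.0126,0.0389,-0.017],0.2],[[0,0,0],[0.0126,0.0389,-0.017],0.2],[[0,0,0],[0.0126,0.0389,-0.017],0.2],[[0,0,0],[0.0126,0.0389,-0.017],0.2],[[0,0,0],[0.0126,0.0389,-0.017],0.2],[[0,0,0],[0.0126,0.0389,-0.017],0.2]]'
python3 - <<'E'
from h import *
a,K,T=cam("top");np.savez("t5",w=a,K=K,T=T)
w1=np.load("w1.npz")["w"]; b=cam("wrist"); np.savez("w5",w=b[0],K=b[1],T=b[2])
c=[cv2.resize(a[130:270,120:260],(400,400),interpolation=cv2.INTER_CUBIC),cv2.resize(w1[175:315,255:395],(400,400),interpolation=cv2.INTER_CUBIC)]
c=np.vstack([np.hstack(c)]); cv2.imwrite("pics/c5.png",c[:,:,::-1])
E
```

```text
t: 6.42
tcp_pos: [0.4606, -0.2958, 0.1542]
tool_rot: [[-0.825, 0.408, 0.392], [0.367, 0.913, -0.177], [-0.43, -0.002, -0.903]]
contact_force: [-0.3, -0.1, -1.4]
finger_gap: 0.0402
grip_force: 19.9
t: 7.42
tcp_pos: [0.4484, 0.0523, 0.2278]
tool_rot: [[-0.829, 0.408, 0.384], [0.369, 0.913, -0.173], [-0.421, -0.001, -0.907]]
contact_force: [0.6, 0.9, -3.2]
finger_gap: 0.0402
grip_force: 19.9
```

View pics/c5.png

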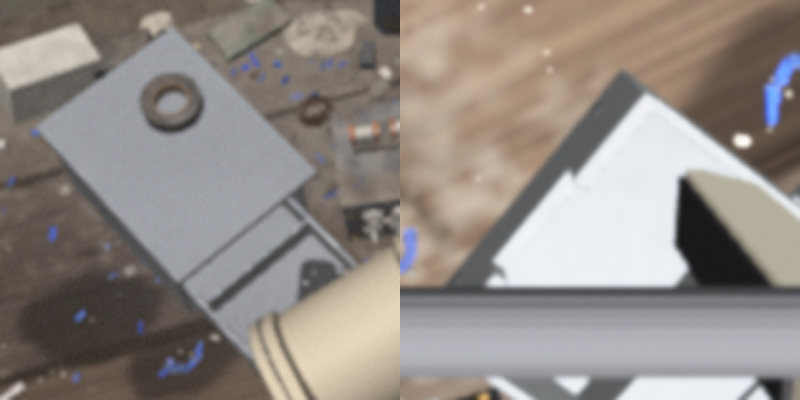

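The left crop (top view) shows roof corners at (38,128), (172,25), (316,175) and (180,283). The right crop (wrist w1) shows the drawer front's upper right corner at local (240,90), with the thumb notch from (172,170) to about (105,275).

```bash
python3 - <<'E'
from h import *
s=140/400
d=np.load("w1.npz"); e=np.load("t5.npz")
W=lambda u,v,z:onz((255+u*s,175+v*s),d["K"],d["T"],z)[:2]
Tt=lambda u,v,z:onz((120+u*s,130+v*s),e["K"],e["T"],z)[:2]
c=W(240,90,.06); n=W(172,170,.06); m=W(105,275,.06); b=W(222,70,.008)
ang=lambda v:np.degrees(np.arctan2(v[1],v[0])).round(1)
print("corner",c,"notch",n,m,"bottom",b,"len",np.linalg.norm(n-c),np.linalg.norm(m-n),ang(n-c),ang(m-c))
r=[Tt(u,v,.158) for u,v in((180,283),(316,175),(172,25),(38,128))]
print("roof",np.round(r,4).tolist(),[ang(r[i]-r[j]) for i,j in((0,1),(3,2),(3,0),(2,1))])
# corner from two views: old top pixel
print("corner tri",tri([ray((255+240*s,175+90*s),d["K"],d["T"]),ray((125+308/2.5,140+213/2.5),e["K"],e["T"])]))
cen=np.mean(r,0); print("roof centre",cen)
for yaw in(26,27,28,29):
    x=np.array([np.cos(np.radians(yaw)),np.sin(np.radians(yaw))]); y=np.array([-x[1],x[0]])
    face=cen-x*(.242/2-.03); f=c+y*.077
    print(yaw,"face",face.round(4),"front mid",f.round(4),"open",((face-f)@x).round(4),"lat",((face-f)@y).round(4), "bay", (f+.05*x).round(4))
E
```

```text
corner [0.49936623 0.21654335] notch [0.51866444 0.17611818] [0.54987124 0.12890778] bottom [0.50278767 0.21792059] len 0.04479526551099769 0.056592278533458044 -64.5 -60.0
roof [[0.5658, 0.2646], [0.6426, 0.1059], [0.8653, 0.21], [0.7808, 0.3701]] [np.float64(115.8), np.float64(117.8), np.float64(26.1), np.float64(25.0)]
corner tri [0.2303914  0.1289216  0.88118919]
roof centre [0.71363707 0.23763644]
26 face [0.6318 0.1977] front mid [0.4656 0.2858] open 0.1108 lat -0.152 bay [0.5106 0.3077]
27 face [0.6326 0.1963] front mid [0.4644 0.2852] open 0.1095 lat -0.1555 bay [0.509  0.3079]
28 face [0.6333 0.1949] front mid [0.4632 0.2845] open 0.1081 lat -0.159 bay [0.5074 0.308 ]
29 face [0.634  0.1935] front mid [0.462  0.2839] open 0.1066 lat -0.1624 bay [0.5058 0.3081]
```

```bash
python3 - <<'E'
from h import *
s=140/400
d=np.load("w1.npz"); e=np.load("t5.npz")
print("corner height",tri([ray((255+240*s,175+90*s),d["K"],d["T"]),ray((125+213/2.5,140+293/2.5),e["K"],e["T"])]).round(4))
R=toolR(26,25); o=telemetry.get_obs(); need(o["tcp_pos"],R)
print("then shift",(R.T@(np.array([.574,.1677,.16])-o["tcp_pos"])).round(4),"down unit",R.T@[0,0,-1])
E
```

```text
corner height [0.4995 0.2161 0.0577]
shift [0.0, 0.0, 0.0] turn [-0.3657, -0.0008, -0.7869]
then shift [-0.1175  0.0463  0.1307] down unit [0.42261826 0.         0.90630779]
```

```bash
python3 -m pendant '[[[-0.061,0,-0.1312],[0,0,0],0.2],[[-0.061,0,-0.1312],[0,0,0],0.2],[[-0.061,0,-0.1312],[0,0,0],0.2],[[-0.061,0,-0.1312],[0,0,0],0.2],[[-0.061,0,-0.1312],[0,0,0],0.2],[[-0.061,0,-0.1312],[0,0,0],0.2]]'
python3 -m pendant '[[[0,0,0],[-0.0294,0.0116,0.0327],0.2],[[0,0,0],[-0.0294,0.0116,0.0327],0.2],[[0,0,0],[-0.0294,0.0116,0.0327],0.2],[[0,0,0],[-0.0294,0.0116,0.0327],0.2],[[0,0,0],[0,0,0],0.2],[[0,0,0],[0,0,0],0.2]]'
python3 - <<'E'
from h import *
need([.574,.1677,.0526],toolR(26,25))
w,K,T=cam("wrist"); np.savez("w6",w=w,K=K,T=T); a=cam("scene")[0]
cv2.imwrite("pics/w6.png",np.hstack([cv2.resize(w,(400,300)),cv2.resize(a[150:345,100:360],(400,300),interpolation=cv2.INTER_CUBIC)])[:,:,::-1])
E
```

```text
t: 8.28
tcp_pos: [0.4487, 0.0501, 0.2276]
tool_rot: [[-0.816, -0.437, 0.379], [-0.396, 0.9, 0.184], [-0.421, -0.0, -0.907]]
contact_force: [1.0, 0.1, -2.4]
finger_gap: 0.0405
grip_force: 19.9
t: 9.02
tcp_pos: [0.5742, 0.1619, 0.1587]
tool_rot: [[-0.818, -0.433, 0.379], [-0.393, 0.901, 0.181], [-0.42, -0.001, -0.908]]
contact_force: [-0.2, -0.9, -1.8]
finger_gap: 0.0402
grip_force: 19.9
shift [0.0424, 0.0054, 0.0973] turn [-0.003, -0.0032, -0.005]
```

View pics/w6.png

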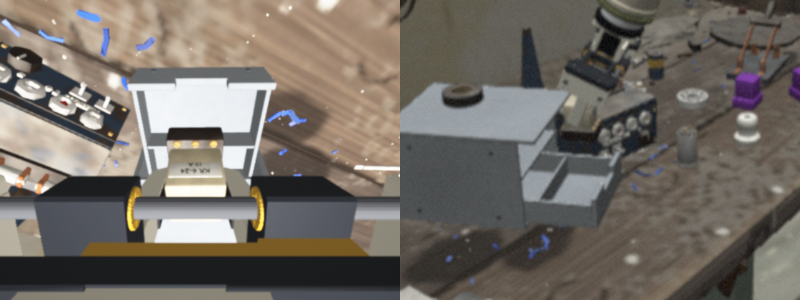

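The wrist view (left half) shows the relay at (195,165), upright and square over the front bay, with the drawer front at rows 68–88 and the notch at columns 177–226. The right half shows the relay above the drawer, clear of the roof. I go down.

```bash
python3 -m pendant '[[[0,0,0],[0.0095,0.0016,0.0218],0.2],[[0,0,0],[0.0095,0.0016,0.0218],0.2],[[0,0,0],[0.0095,0.0016,0.0218],0.2],[[0,0,0],[0.007,0.0016,0.016],0.2],[[0,0,0],[0.0035,0,0.008],0.2],[[0,0,0],[0,0,0],0.2],[[0,0,0],[0,0,0],0.2]]'
python3 -m pendant '[[[0,0,0],[0.0008,0,0.0018],0.2],[[0,0,0],[0.0008,0,0.0018],0.2],[[0,0,0],[0,0,0],0.2]]'
python3 -c "
from h import *
need([.574,.1677,.0526])"
```

```text
t: 10.0
tcp_pos: [0.5757, 0.1693, 0.0646]
tool_rot: [[-0.816, -0.433, 0.383], [-0.393, 0.901, 0.182], [-0.424, -0.002, -0.905]]
contact_force: [0.6, -0.1, -2.3]
finger_gap: 0.0401
grip_force: 19.9
t: 10.38
tcp_pos: [0.5747, 0.1695, 0.059]
tool_rot: [[-0.817, -0.433, 0.381], [-0.393, 0.901, 0.182], [-0.422, -0.001, -0.906]]
contact_force: [0.2, 0.1, -2.7]
finger_gap: 0.0408
grip_force: 19.9
shift [0.004, -0.0013, 0.0052]
```

```bash
python3 -m pendant '[[[0,0,0],[0.0008,0,0.0018],0.2],[[0,0,0],[0.0008,0,0.0018],0.2],[[0,0,0],[0,0,0],0.2]]'
python3 -m pendant '[[[0,0,0],[0.0006,0,0.0013],0.2],[[0,0,0],[0,0,0],0.2],[[0,0,0],[0,0,0],0.2]]'
```

```text
t: 10.75
tcp_pos: [0.5747, 0.1695, 0.0548]
tool_rot: [[-0.817, -0.433, 0.381], [-0.393, 0.901, 0.182], [-0.422, -0.001, -0.907]]
contact_force: [-0.1, 0.7, -3.4]
finger_gap: 0.0404
grip_force: 19.9
t: 11.12
tcp_pos: [0.5749, 0.1695, 0.0538]
tool_rot: [[-0.817, -0.433, 0.381], [-0.393, 0.901, 0.182], [-0.423, -0.001, -0.906]]
contact_force: [0.6, 0.8, -2.0]
finger_gap: 0.04
grip_force: 19.9
```

```bash
python3 -m pendant '[[[0,0,0],[0.0005,0,0.0011],0.2],[[0,0,0],[0,0,0],0.2],[[0,0,0],[0,0,0],0.2]]'
python3 -m pendant '[[[0,0,0],[0.0004,0,0.0009],0.2],[[0,0,0],[0,0,0],0.2],[[0,0,0],[0,0,0],0.2]]'
```

```text
t: 11.5
tcp_pos: [0.5749, 0.1695, 0.0526]
tool_rot: [[-0.817, -0.433, 0.381], [-0.393, 0.901, 0.182], [-0.423, -0.001, -0.906]]
contact_force: [-0.2, -0.1, -2.3]
finger_gap: 0.0404
grip_force: 19.9
t: 11.88
tcp_pos: [0.5751, 0.1695, 0.0517]
tool_rot: [[-0.817, -0.433, 0.382], [-0.393, 0.901, 0.182], [-0.423, -0.001, -0.906]]
contact_force: [1.0, -0.6, -2.1]
finger_gap: 0.0403
grip_force: 19.9
```

```bash
python3 -m pendant '[[[0,0,0],[0.0004,0,0.0009],0.2],[[0,0,0],[0,0,0],0.2],[[0,0,0],[0,0,0],0.2]]'
python3 -m pendant '[[[0,0,0],[0.0004,0,0.0009],0.2],[[0,0,0],[0,0,0],0.2],[[0,0,0],[0,0,0],0.2]]'
```

```text
t: 12.25
tcp_pos: [0.5758, 0.1698, 0.0516]
tool_rot: [[-0.816, -0.433, 0.383], [-0.393, 0.901, 0.182], [-0.424, -0.002, -0.906]]
contact_force: [-0.5, 1.4, 4.3]
finger_gap: 0.0402
grip_force: 19.9
t: 12.62
tcp_pos: [0.5765, 0.1701, 0.0515]
tool_rot: [[-0.815, -0.433, 0.384], [-0.393, 0.901, 0.183], [-0.426, -0.002, -0.905]]
contact_force: [-1.5, 1.8, 8.9]
finger_gap: 0.0406
grip_force: 20.0
```

Contact made: 9 N upward. I ease off, release and retreat along the tool axis.

```bash
python3 -m pendant '[[[0,0,0],[-0.0004,0,-0.0009],0.2],[[0,0,0],[0,0,0],0.2],[[0,0,0],[0,0,0],0.5],[[0,0,0],[0,0,0],0.65],[[0,0,0],[0,0,0],0.65],[[0,0,0],[0,0,0],0.65],[[0,0,0],[0,0,0],0.65]]'
python3 -m pendant '[[[0,0,0],[0,0,-0.01],0.65],[[0,0,0],[0,0,-0.02],0.65],[[0,0,0],[0,0,-0.03],0.65],[[0,0,0],[0,0,-0.04],0.65],[[0,0,0],[0,0,-0.04],0.65],[[0,0,0],[0,0,0],0.2],[[0,0,0],[0,0,0],0]]'
python3 - <<'E'
from h import *
w,K,T=cam("wrist"); np.savez("w7",w=w,K=K,T=T); a=cam("scene")[0]
cv2.imwrite("pics/w7.png",np.hstack([cv2.resize(w,(400,300)),cv2.resize(a[150:345,100:360],(400,300),interpolation=cv2.INTER_CUBIC)])[:,:,::-1])
E
```

```text
t: 13.5
tcp_pos: [0.5749, 0.1695, 0.0505]
tool_rot: [[-0.817, -0.433, 0.381], [-0.393, 0.901, 0.182], [-0.422, -0.001, -0.906]]
contact_force: [-0.1, 0.3, 0.3]
finger_gap: 0.0606
grip_force: 0.0
t: 14.38
tcp_pos: [0.5215, 0.144, 0.1777]
tool_rot: [[-0.816, -0.433, 0.382], [-0.393, 0.901, 0.182], [-0.423, -0.002, -0.906]]
contact_force: [0.0, -0.1, -0.9]
finger_gap: 0.0451
grip_force: 0.0
```

View pics/w7.png

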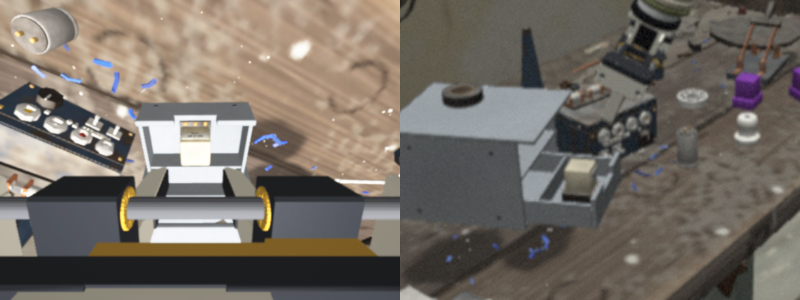

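The relay stands upright in the front bay at wrist (195,145) and scene (580,175), and the drawer front (138–253) is centred on the tool (195). Now the push, with shut fingers and a 42° lean.

```bash
python3 - <<'E'
from h import *
R=toolR(26,42); x=np.array([.899,.438,0]); tip=np.array([.532,.148,.032])-.04*x
g=tip-.014*R[:,2]; print(g); need(g+[0,0,.09],R)
print("down",R.T@[0,0,-1],"push dir",R.T@x)
E
```

```text
[0.48762025 0.12637341 0.04240403]
shift [0.0526, -0.0015, 0.0238] turn [-0.0037, -0.2986, -0.0045]
down [0.66913061 0.         0.74314483] push dir [-7.43161479e-01 -4.23868684e-04  6.69145602e-01]
```

```bash
python3 -m pendant '[[[0,0,0],[0.0263,-0.0007,0.0119],0],[[0,0,0],[0.0263,-0.0008,0.0119],0],[[-0.0018,-0.1493,-0.0022],[0,0,0],0],[[-0.0018,-0.1493,-0.0022],[0,0,0],0],[[0,0,0],[0,0,0],0],[[0,0,0],[0,0,0],0]]'
python3 -m pendant '[[[0,0,0],[0.0201,0,0.0223],0],[[0,0,0],[0.0201,0,0.0223],0],[[0,0,0],[0.0200,0,0.0223],0],[[0,0,0],[0,0,0],0],[[0,0,0],[0,0,0],0]]'
python3 -m pendant '[[[0,0,0],[-0.0074,0,0.0067],0],[[0,0,0],[-0.0074,0,0.0067],0],[[0,0,0],[-0.0074,0,0.0067],0],[[0,0,0],[0,0,0],0]]'
```

```text
t: 15.22
tcp_pos: [0.5047, 0.1277, 0.137]
tool_rot: [[-0.681, -0.442, 0.584], [-0.331, 0.897, 0.293], [-0.653, 0.007, -0.757]]
contact_force: [0.8, -0.2, -0.1]
finger_gap: 0.0003
grip_force: 0.0
t: 15.85
tcp_pos: [0.5162, 0.1299, 0.0514]
tool_rot: [[-0.685, -0.446, 0.576], [-0.336, 0.895, 0.294], [-0.647, 0.008, -0.763]]
contact_force: [-1.1, 0.5, -0.5]
finger_gap: 0.0004
grip_force: 0.0
t: 16.35
tcp_pos: [0.545, 0.1428, 0.0524]
tool_rot: [[-0.683, -0.445, 0.579], [-0.334, 0.896, 0.294], [-0.649, 0.007, -0.76]]
contact_force: [-0.7, 0.7, -0.1]
finger_gap: 0.0004
grip_force: 0.0
```

```bash
python3 - <<'E'
from h import *
w,K,T=cam("wrist"); a=cam("scene")[0]
cv2.imwrite("pics/w8.png",np.hstack([cv2.resize(w,(400,300)),cv2.resize(a[150:345,100:360],(400,300),interpolation=cv2.INTER_CUBIC)])[:,:,::-1])
o=telemetry.get_obs(); print(o["joint_pos"].round(1),o["contact_force"].round(1))
E
```

```text
[  -2.6  -16.8  138.5   42.4   28.3 -151.4] [ 0.2  0.3 -0. ]
```

View pics/w8.png

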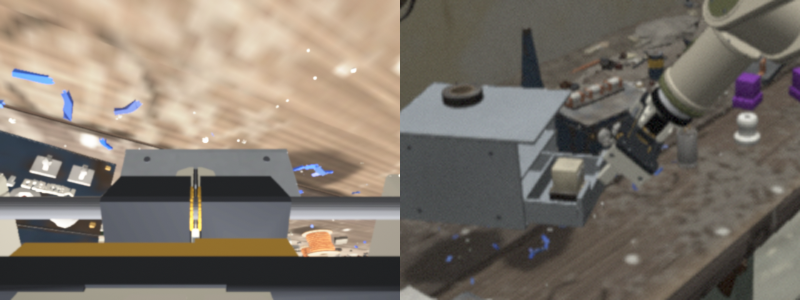

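The scene half shows the drawer has already slid in about 20 mm, with the fingers at its front (600,175) and the relay still upright at (567,178). The fingertips are close to the notch lip, so I back off a little, go lower and push on.

```bash
python3 -m pendant '[[[0,0,0],[0.0038,0,-0.0033],0],[[0,0,0],[0.0052,0,0.0061],0],[[0,0,0],[0.0052,0,0.0061],0],[[0,0,0],[0,0,0],0],[[0,0,0],[0,0,0],0]]'; python3 -c "
from h import *
print(telemetry.get_obs()['joint_pos'].round(1)); R=telemetry.get_obs()['tool_rot']; print(R.T@[.899,.438,0],R.T@[0,0,-1])"
```

```text
t: 17.08
tcp_pos: [0.5389, 0.1434, 0.0389]
tool_rot: [[-0.689, -0.44, 0.576], [-0.334, 0.898, 0.287], [-0.644, 0.005, -0.765]]
contact_force: [-0.1, -0.4, 0.3]
finger_gap: 0.0005
grip_force: 0.0
[  -2.1  -15.7  139.2   43.3   26.7 -152.2]
[-0.76518541 -0.00228382  0.64384088] [ 0.64382832 -0.0052815   0.76515175]
```

```bash
python3 -m pendant '[[[0,0,0],[-0.0038,0,0.0032],0],[[0,0,0],[-0.0046,0,0.0039],0],[[0,0,0],[-0.0054,0,0.0045],0],[[0,0,0],[-0.0054,0,0.0045],0],[[0,0,0],[-0.0054,0,0.0045],0],[[0,0,0],[-0.0054,0,0.0045],0],[[0,0,0],[-0.0054,0,0.0045],0],[[0,0,0],[-0.0054,0,0.0045],0],[[0,0,0],[-0.0046,0,0.0039],0],[[0,0,0],[-0.0038,0,0.0032],0]]'; python3 - <<'E'
from h import *
o=telemetry.get_obs();R=o["tool_rot"]
c=o["tcp_pos"]+.014*R[:,2]-.0075*R[:,0]; x=np.array([.899,.438,0]); d=np.array([.632,.1975,c[2]])-c
print(o["joint_pos"].round(1),"corner",c,"to go",d@x,"lat",d@[-.438,.899,0],R.T@x,R.T@[0,0,-1])
E
```

```text
t: 18.32
tcp_pos: [0.5969, 0.1717, 0.0392]
tool_rot: [[-0.689, -0.44, 0.577], [-0.333, 0.898, 0.287], [-0.644, 0.005, -0.765]]
contact_force: [-1.6, -0.8, -0.3]
finger_gap: 0.0004
grip_force: 1.2
[   2.4   -4.2  129.4   42.5   22.9 -148.5] corner [0.61012962 0.17817585 0.03328179] to go 0.028125447516528148 lat 0.007793186712588392 [-0.76506155 -0.00199746  0.643989  ] [ 0.64397501 -0.00521014  0.76502878]
```

```bash
python3 -m pendant '[[[0,0,0],[-0.0023,0,0.0019],0],[[0,0,0],[-0.0023,0,0.0019],0],[[0,0,0],[-0.0023,0,0.0019],0],[[0,0,0],[-0.0023,0,0.0019],0],[[0,0,0],[-0.0023,0,0.0019],0]]'
python3 -m pendant '[[[0,0,0],[-0.0023,0,0.0019],0],[[0,0,0],[-0.0023,0,0.0019],0],[[0,0,0],[-0.0023,0,0.0019],0]]'
python3 -m pendant '[[[0,0,0],[-0.0015,0,0.0013],0],[[0,0,0],[-0.0015,0,0.0013],0],[[0,0,0],[0,0,0],0]]'
```

```text
t: 18.95
tcp_pos: [0.6095, 0.1779, 0.0388]
tool_rot: [[-0.689, -0.44, 0.576], [-0.334, 0.898, 0.287], [-0.643, 0.005, -0.766]]
contact_force: [-12.5, -7.3, 4.6]
finger_gap: 0.0003
grip_force: 6.5
t: 19.32
tcp_pos: [0.6176, 0.1818, 0.039]
tool_rot: [[-0.689, -0.44, 0.576], [-0.334, 0.898, 0.287], [-0.643, 0.005, -0.766]]
contact_force: [-7.3, -4.3, 2.5]
finger_gap: 0.0001
grip_force: 4.2
t: 19.7
tcp_pos: [0.6215, 0.1837, 0.0392]
tool_rot: [[-0.689, -0.44, 0.576], [-0.333, 0.898, 0.287], [-0.644, 0.005, -0.765]]
contact_force: [-3.3, -1.4, -0.8]
finger_gap: 0.0003
grip_force: 1.6
```

```bash
python3 -m pendant '[[[0,0,0],[-0.0015,0,0.0013],0],[[0,0,0],[0,0,0],0],[[0,0,0],[0,0,0],0]]'
python3 -m pendant '[[[0,0,0],[-0.0015,0,0.0013],0],[[0,0,0],[0,0,0],0],[[0,0,0],[0,0,0],0]]'
python3 - <<'E'
from h import *
a=cam("scene")[0]
cv2.imwrite("pics/s9.png",cv2.resize(a[170:310,80:270],(760,560),interpolation=cv2.INTER_CUBIC)[:,:,::-1])
E
```

```text
t: 20.08
tcp_pos: [0.6234, 0.1846, 0.0394]
tool_rot: [[-0.688, -0.44, 0.577], [-0.333, 0.898, 0.287], [-0.644, 0.005, -0.765]]
contact_force: [-1.9, -0.7, -2.7]
finger_gap: 0.0003
grip_force: 1.1
t: 20.45
tcp_pos: [0.6245, 0.1852, 0.0389]
tool_rot: [[-0.689, -0.44, 0.576], [-0.334, 0.898, 0.287], [-0.643, 0.005, -0.766]]
contact_force: [-14.7, -8.0, 7.6]
finger_gap: 0.0006
grip_force: 8.1
```

Force peaked at about 15 N, fell through the detent, and rose to 17 N at the stop 17 mm further on. I back off and check.

```bash
python3 -m pendant '[[[0,0,0],[0.0038,0,-0.0032],0],[[0,0,0],[0.0076,0,-0.0064],0],[[0,0,0],[0.0153,0,-0.0129],0],[[0,0,0],[0.0153,0,-0.0129],0],[[0,0,0],[0.0153,0,-0.0129],0],[[0,0,0],[0.0076,0,-0.0064],0],[[0,0,0],[0,0,0],0]]'
python3 -m pendant '[[[0,0,0],[0,0,-0.03],0],[[0,0,0],[0,0,-0.03],0],[[0,0,0],[0,0,-0.03],0],[[0,0,0],[0,0,0],0],[[0,0,0],[0,0,0],0]]'
python3 - <<'E'
from h import *
a=cam("scene")[0]; t=cam("top")[0]; w=cam("wrist")[0]
r=lambda i:cv2.resize(i,(400,300),interpolation=cv2.INTER_CUBIC)
cv2.imwrite("pics/s10.png",np.vstack([np.hstack([r(a[180:330,80:280]),r(w)]),np.hstack([r(t[140:260,125:285]),r(a[180:285,260:400])])])[:,:,::-1])
E
```

```text
t: 21.38
tcp_pos: [0.549, 0.1478, 0.0398]
tool_rot: [[-0.688, -0.439, 0.578], [-0.333, 0.898, 0.286], [-0.645, 0.005, -0.764]]
contact_force: [-0.1, -0.0, 0.0]
finger_gap: 0.0008
grip_force: 0.0
t: 22.0
tcp_pos: [0.5066, 0.1231, 0.1102]
tool_rot: [[-0.693, -0.442, 0.57], [-0.336, 0.897, 0.287], [-0.638, 0.008, -0.77]]
contact_force: [-0.7, 0.2, -0.1]
finger_gap: 0.0007
grip_force: 0.0
```

View pics/s10.png

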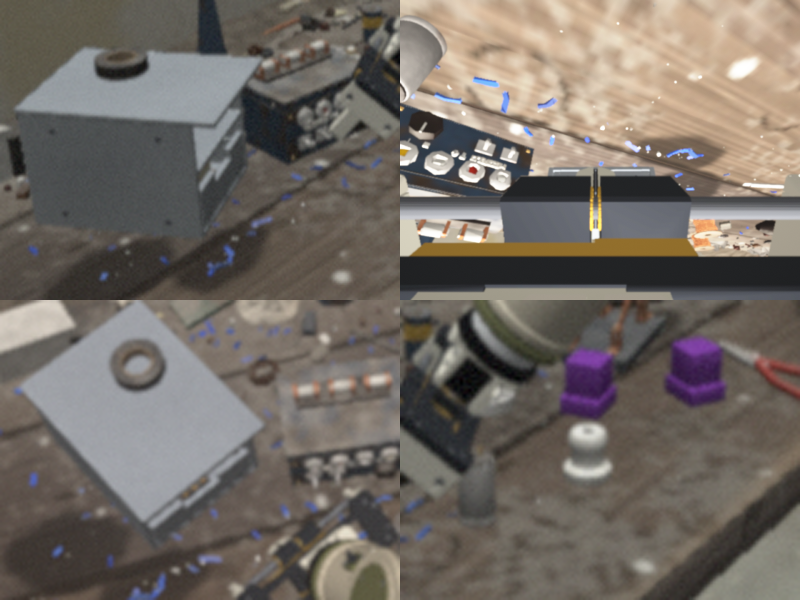

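The drawer front is flush with the chest in both the scene and top crops, with the relay's terminals showing through the notch at (195,487). The capacitor (477,490), insulator (587,450) and purples are where they were.

```bash
python3 -c "
from rig import order
print(order.hand_in())"
```

```text
the job is handed in; nothing more can be done
None
```

I handed the job in at about 22 s: the relay stood upright when released, and the drawer is pushed home through its detent and looks flush (after closing I saw only its terminals through the notch); the capacitor and insulator weren't touched, but I viewed 11 pictures, one over the limit of 10.

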